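# Rack the mixed-up impact sockets by size

### The arm

A 7-joint arm with a two-finger parallel gripper is mounted at the origin on the work surface. World frame = base frame: x ahead of the robot, y to its left, z up, the work surface at z = 0. Lengths are in m, angles in rad, forces in N, time in s.
With the tool pointing down it reaches from about 0.35 to 0.9 m from the base axis. Payload 8.1 kg.
Tool frame: the origin (TCP) lies between the finger pads; the fingertips stand 17 mm ahead of it and the grasp point (between the pads) lies 2 mm behind it; z points along the fingers, y is the line along which they close (so a half turn about z gives the same grasp; the last joint's range is limited). The gripper opens to 85 mm and grips with 20 to 120 N. Pads are 22 mm wide; open, the fingers measure 114 mm over their backs; the gripper's body (76 mm by 85 mm) begins 54 mm behind the grasp point. The pads swing forward as they close: fully open they stand 13 mm farther back than shut.
Start: joints at [1.118, 0.434, 0.025, 1.573, -0.012, 1.134, -0.075], TCP at [0.214, -0.587, 0.248] pointing down, gripper open.
Joint ranges: [-2.62, 2.62], [-0.44, 2.09], [-1.27, 1.32], [0.08, 2.57], [-1.32, 4.46], [0.12, 2], [-2.74, 2.74]. Speed limits (rad/s): [2.22, 2.22, 3.01, 3.01, 3.14, 3.14, 3.14].

### API

Orientations are given as a unit quaternion [w, x, y, z].
In Python, from plant import monitor, capture, order gives the robot as it stands.
- The arm moves only by the shell command python3 -m handwheel 'ROWS'. ROWS is JSON, a list of rows, each a list of 7 numbers: the closure, from -1 (fully open) to 1 (shut), then the shift along the tool's x, y, z in cm, then the turn, a rotation vector about the tool's x, y, z in degrees. In form: [[jaw, dx, dy, dz, rx, ry, rz], ...]. A call has 1 to 12 rows; each row is the pose to reach, as a shift and turn from the pose commanded when the call began, along the tool's axes at that moment; what a row does not reach only later rows make up. A row lasts 1/12 s, in which the tool goes at most 41.7 mm and 7.16 degrees, less where a joint would pass 70% of its speed; a pose out of reach is approached as far as the arm can. A call with a gripper value outside its range is refused whole. The fingers move at their own pace and stop on an object; the grip force is fixed at half the most. Time passes only in rows, so rows that repeat a pose let the fingers close. It gives the time, the measured TCP pose, the force, the opening and the grip force at its end, in the units of the state.
- monitor.state(): the state, without advancing time (a new reading comes with each control period).
- capture(name): name is "scene" or "top" or "wrist"; returns a dict with "img" (420x560x3 uint8, blue, green, red), "z_map" (420x560 float32, m along the optical axis (not along the pixel's ray), 0 where there is no reading), "intrinsics" (3x3 intrinsics, pixels), "dist_coeffs" ([k1, k2, p1, p2, k3] as OpenCV has them; the pictures are not rectified), "R" (3x3) and "t" (3): a world point X has camera coordinates R X + t; the wrist camera has in their place "hand_eye" (4x4, takes a point from camera to tool coordinates, whose origin is the TCP and whose axes are the flange's). Camera axes: x right, y down, z forward; pixel columns grow to the right and rows downward; lengths in m; the calibration is good to about 2 mm. A picture is of the moment at which its call begins: read the wrist's pose just before it.
- order.hand_in(): hands the job in; it is judged then, once.
The state is a dict: "t": time; "joints": joint angles; "qvel": joint speeds; "joint_torque": joint torques, N m; "tool_pos": TCP position; "eef_rot": TCP orientation; "force": force on the tool from outside, world axes, zero at the start; "ft_torque": the same for the moment, N m; "gripper_width": finger opening in m; "grasp_force": force on a finger pad.
Only numpy, scipy, OpenCV 4.12 (cv2) and the standard library are available. Lean on these libraries where they do the work, as an engineer would, in place of code of your own. Each camera call takes 0.05 s, during which the arm holds its last target. There are 200 camera calls.

### The job

Move the four impact sockets from the wooden tray to the pocket rack, one at a time from the widest socket down to the narrowest, standing each one upright on the floor of the pocket of its own size rank (widest socket in the widest pocket, and so on). Leave them released and at rest, and do not knock over the jar or the tin.

Things in the scene. Friction and masses are not known exactly. Their poses are not given: they have to be found in the camera images.
- socket_xl: the widest impact socket: loose, round, dark steel, nose (below) 52 mm across, top 36 mm a cylinder 40 mm across to grip, 80 mm tall, under 0.75 kg. Origin: centre of its underside, z up its axis. Upright in any bay of the four-bay wooden tray (bays 61 x 62 mm in one row, 67 mm spacing; floor 6 mm, rim 30 mm above the bench). Best gripped across the row.
- socket_l: the second widest impact socket: loose, round, dark steel, nose (below) 42 mm across, top 36 mm a cylinder 33 mm across to grip, 74 mm tall, under 0.75 kg. Origin: centre of its underside, z up its axis. Upright in any bay of the four-bay wooden tray (bays 61 x 62 mm in one row, 67 mm spacing; floor 6 mm, rim 30 mm above the bench). Best gripped across the row.
- socket_m: the second narrowest impact socket: loose, round, dark steel, nose (below) 32 mm across, top 36 mm a cylinder 27 mm across to grip, 68 mm tall, under 0.75 kg. Origin: centre of its underside, z up its axis. Upright in any bay of the four-bay wooden tray (bays 61 x 62 mm in one row, 67 mm spacing; floor 6 mm, rim 30 mm above the bench). Best gripped across the row.
- socket_s: the narrowest impact socket: loose, round, dark steel, plain cylinder 22 mm across, 64 mm tall, under 0.75 kg. Origin: centre of its underside, z up its axis. Upright in any bay of the four-bay wooden tray (bays 61 x 62 mm in one row, 67 mm spacing; floor 6 mm, rim 30 mm above the bench). Best gripped across the row.
- pocket_xl: fixed wooden block with the widest round pocket: 78 x 78 x 24 mm, pocket 64 mm across, 16 mm deep, black floor 8 mm above the block's underside. Origin: centre of its underside, 12 mm above the bench on the rack board (92 x 332 mm); z up, y along the row of four blocks (82 mm spacing, any order), x across it.
- pocket_l: fixed wooden block with the second widest round pocket: 78 x 78 x 24 mm, pocket 54 mm across, 16 mm deep, black floor 8 mm above the block's underside. Origin: centre of its underside, 12 mm above the bench on the rack board (92 x 332 mm); z up, y along the row of four blocks (82 mm spacing, any order), x across it.
- pocket_m: fixed wooden block with the second narrowest round pocket: 78 x 78 x 24 mm, pocket 44 mm across, 16 mm deep, black floor 8 mm above the block's underside. Origin: centre of its underside, 12 mm above the bench on the rack board (92 x 332 mm); z up, y along the row of four blocks (82 mm spacing, any order), x across it.
- pocket_s: fixed wooden block with the narrowest round pocket: 78 x 78 x 24 mm, pocket 34 mm across, 16 mm deep, black floor 8 mm above the block's underside. Origin: centre of its underside, 12 mm above the bench on the rack board (92 x 332 mm); z up, y along the row of four blocks (82 mm spacing, any order), x across it.
- jar: bystander: round amber glass jar with a steel lid, 68 mm in diameter, 85 mm tall, standing at the far side of the bench. Origin at the centre of its underside, z up.
- tin: bystander: round blue tin, 80 mm in diameter, 60 mm tall, standing just behind the pocket rack. Origin at the centre of its underside, z up.
Things that resemble listed ones, but are neither listed nor needed, are in the scene too. What is shaped like the socket_m but blue is not meant. Leave any red look-alike of the socket_xl alone.

How it is judged:
On the way, in this order (a step that is already met when the one before it is completed fails the run):
1. the widest socket stands in its own pocket, let go (horizontal distance between socket_xl and pocket_xl below 0.009 m and z of socket_xl in the frame of pocket_xl between 0.004 and 0.012 m and angle between socket_xl's own z axis and vertical below 0.12 rad and contact force between socket_xl and the fingers below 0.2 N), for 0.2 s.
2. the second widest socket stands in its own pocket, let go (horizontal distance between socket_l and pocket_l below 0.009 m and z of socket_l in the frame of pocket_l between 0.004 and 0.012 m and angle between socket_l's own z axis and vertical below 0.12 rad and contact force between socket_l and the fingers below 0.2 N), for 0.2 s.
3. the second narrowest socket stands in its own pocket, let go (horizontal distance between socket_m and pocket_m below 0.009 m and z of socket_m in the frame of pocket_m between 0.004 and 0.012 m and angle between socket_m's own z axis and vertical below 0.12 rad and contact force between socket_m and the fingers below 0.2 N), for 0.2 s.
4. the narrowest socket stands in its own pocket, let go (horizontal distance between socket_s and pocket_s below 0.009 m and z of socket_s in the frame of pocket_s between 0.004 and 0.012 m and angle between socket_s's own z axis and vertical below 0.12 rad and contact force between socket_s and the fingers below 0.2 N), for 0.2 s.
At the end, for the whole second after the job is handed in: All four sockets stand upright (within 0.12 rad) on the floors of their own pockets: each socket's axis within 9 mm of its pocket's centre and its underside 4 to 12 mm above the block's underside (the pocket floor is at 8 mm), at rest (horizontal distance between socket_xl and pocket_xl below 0.009 m and z of socket_xl in the frame of pocket_xl between 0.004 and 0.012 m and angle between each of socket_xl, socket_l, socket_m, socket_s's own z axis and vertical below 0.12 rad and linear speed of each of socket_xl, socket_l, socket_m, socket_s below 0.02 m/s and horizontal distance between socket_l and pocket_l below 0.009 m and z of socket_l in the frame of pocket_l between 0.004 and 0.012 m and horizontal distance between socket_m and pocket_m below 0.009 m and z of socket_m in the frame of pocket_m between 0.004 and 0.012 m and horizontal distance between socket_s and pocket_s below 0.009 m and z of socket_s in the frame of pocket_s between 0.004 and 0.012 m); the robot touches nothing.
It fails at once if the jar is knocked over (tilted beyond 0.6 rad) (angle between jar's own z axis and vertical above 0.6 rad).
It fails at once if the tin is knocked over (tilted beyond 0.6 rad) (angle between tin's own z axis and vertical above 0.6 rad).
It also fails if it takes over 120 s, if anything falls off the work surface, if the arm or the gripper's body presses on something with over 40 N, if the wrist force passes 120 N, or if a joint passes its speed limit or range.

## Working session

There is one attempt and no reset: what is moved stays moved. The work goes in short steps, Python scripts to look and compute and a shell command to move; the robot and the scene stay as the last step left them, time stands still between calls to the robot, and variables do not carry over. Pictures are saved under pics/ and viewed, at most 14 in all, crops included, and the job is handed in when it is done.

```bash
ls; mkdir -p pics
python3 - <<'E'
from plant import monitor,capture
import cv2,numpy as np
s=monitor.state();print({k:np.round(v,3) for k,v in s.items()})
for n in("scene","top"):
    c=capture(n);cv2.imwrite(f"pics/{n}0.png",c["img"]);np.savez(f"{n}0.npz",**c)
    print(n,c["intrinsics"],c["dist_coeffs"],c["R"],c["t"])
E
```

```text
pics
{'t': np.float64(0.0), 'joints': array([ 1.118,  0.435,  0.025,  1.574, -0.012,  1.134, -0.075]), 'qvel': array([ 0.   ,  0.   , -0.001, -0.001,  0.   , -0.001,  0.   ]), 'joint_torque': array([ 1.0000e-03, -6.7048e+01,  1.0250e+00, -3.1622e+01,  1.5000e-02,
        1.2000e-02, -0.0000e+00]), 'tool_pos': array([ 0.214, -0.587,  0.248]), 'eef_rot': array([-0.001,  0.985,  0.174, -0.   ]), 'force': array([ 0.321, -0.245,  0.406]), 'ft_torque': array([-0.003,  0.022,  0.043]), 'grasp_force': np.float64(0.0), 'gripper_width': np.float64(0.086)}
scene [[412.38822828   0.         285.88864544]
 [  0.         412.38822828 209.05157305]
 [  0.           0.           1.        ]] [0.00219032 0.         0.         0.         0.        ] [[-8.61452934e-01  5.07837100e-01  5.67562084e-04]
 [ 3.52853946e-01  5.99355326e-01 -7.18517422e-01]
 [-3.65229975e-01 -6.18768675e-01 -6.95508729e-01]] [ 0.52922001 -0.19619658  1.35833233]
top [[435.64440783   0.         273.39723856]
 [  0.         435.64440783 216.46899169]
 [  0.           0.           1.        ]] [0.04252889 0.         0.         0.         0.        ] [[-0.00505895 -0.9997064  -0.02369648]
 [-0.99581236  0.0071995  -0.09113679]
 [ 0.09128063  0.02313619 -0.99555641]] [0.04640082 0.60561293 1.15974247]
```

View pics/scene0.png

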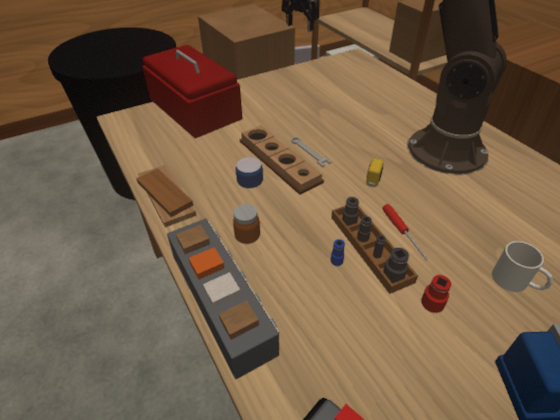

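View pics/top0.png

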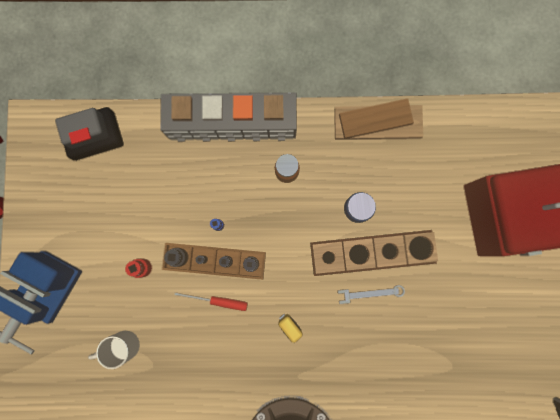

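```bash
cat > h.py <<'E'
import cv2,numpy as np
from scipy.spatial.transform import Rotation as Rn
from plant import monitor,capture
def quat(q): return Rn.from_quat([q[1],q[2],q[3],q[0]]).as_matrix()
def shot(name):
    s=monitor.state(); c=dict(capture(name))
    if name=="wrist":
        H=np.array(c["hand_eye"]); Rt=quat(s["eef_rot"])
        c["M"]=Rt@H[:3,:3]; c["o"]=Rt@H[:3,3]+s["tool_pos"]
    else:
        R=np.array(c["R"]); c["M"]=R.T; c["o"]=-R.T@np.array(c["t"])
    return c
def rays(c,px):
    p=cv2.undistortPoints(np.float32(px).reshape(-1,1,2),c["intrinsics"],c["dist_coeffs"])[:,0]
    return np.c_[p,np.ones(len(p))]@c["M"].T
def onplane(c,px,z):
    d=rays(c,px); return c["o"]+d*((z-c["o"][2])/d[:,2])[:,None]
def cloud(c):
    h,w=c["z_map"].shape; v,u=np.mgrid[:h,:w]
    d=rays(c,np.c_[u.ravel(),v.ravel()]).reshape(h,w,3)
    return c["o"]+d*c["z_map"][...,None]
E
python3 - <<'E'
from h import *
c=shot("top");P=cloud(c);z=P[...,2]
print(c["o"],np.median(z[300:330,300:400]))
m=((z>.05)&(z<.1)).astype(np.uint8);m[:235]=0;m[280:]=0;m[:,:155]=0;m[:,275:]=0
n,l,st,ce=cv2.connectedComponentsWithStats(m)
for i in range(1,n):
    if st[i,4]>10:
        k=l==i;zt=np.percentile(z[k],90);t=k&(z>zt-.008)
        print(st[i],ce[i].round(1),zt.round(4),"xy mid",((P[t].min(0)+P[t].max(0))/2).round(4),"ext",np.ptp(P[t],axis=0).round(3),"top-ray",onplane(c,[[ce[i][0],ce[i][1]]],zt).round(4))
a=cv2.resize(c["img"][225:285,155:275],None,fx=6,fy=6,interpolation=2);b=cv2.resize(c["img"][220:280,305:440],None,fx=5.3,fy=5.3,interpolation=2)
w=max(a.shape[1],b.shape[1]);f=lambda x:cv2.copyMakeBorder(x[:295],0,0,0,w-x.shape[1],0)
cv2.imwrite("pics/z1.png",np.vstack([f(a),f(b)]))
E
```

```text
[0.49744955 0.01519506 1.2108822 ] 0.0010110281759322381
[165 248  20  18 256] [173.9 256.8] 0.0892 xy mid [0.4975 0.3032 0.0868] ext [0.036 0.037 0.011] top-ray [[0.498  0.2978 0.0892]]
[196 255   9   9  66] [200.  259.1] 0.0732 xy mid [0.4918 0.2356 0.0709] ext [0.021 0.02  0.011] top-ray [[0.4917 0.2336 0.0732]]
[219 257  11  10  93] [224.  261.3] 0.0778 xy mid [0.485  0.1709 0.0752] ext [0.023 0.026 0.01 ] top-ray [[0.4855 0.1703 0.0778]]
[243 258  14  13 136] [249.5 264. ] 0.0834 xy mid [0.4783 0.1051 0.0803] ext [0.031 0.031 0.009] top-ray [[0.4783 0.1037 0.0834]]
```

View pics/z1.png

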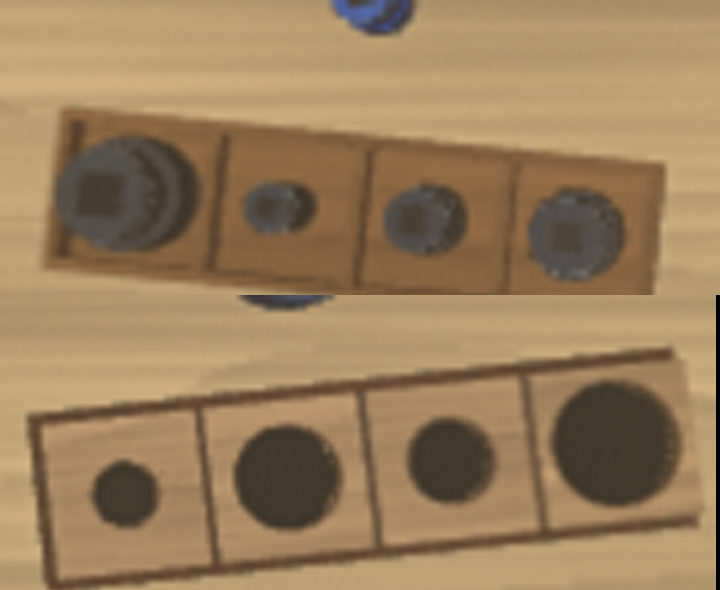

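```bash
cat >> h.py <<'E'
def go(p,yaw_dir=None):
    """shift(cm)/turn(deg about tool z) from current pose to TCP p, tool y along yaw_dir"""
    s=monitor.state();R=quat(s["eef_rot"]);d=R.T@(np.array(p)-s["tool_pos"])*100
    out=d.round(2).tolist()
    if yaw_dir is not None:
        zt=np.array([0,0,-1.]);y=np.r_[yaw_dir,0];y=y/np.linalg.norm(y)
        for sg in(1,-1):
            T=np.c_[np.cross(sg*y,zt),sg*y,zt];out+=[Rn.from_matrix(R.T@T).as_rotvec(degrees=True).round(2).tolist()]
    return out
E
python3 - <<'E'
from h import *
c=shot("top");g=c["img"].max(2)
m=(g<85).astype(np.uint8);r=np.zeros_like(m);r[234:270,315:436]=1;m*=r
n,l,st,ce=cv2.connectedComponentsWithStats(m);C=[]
for i in range(1,n):
    if 50<st[i,4]:
        p=onplane(c,[ce[i]],.028)[0];C.append(p);print(st[i],p.round(4))
b=c["img"].astype(int);m=((b[...,0]-b[...,2])>25).astype(np.uint8);m[:180]=0;m[235:]=0;m[:,:330]=0;m[:,400:]=0
print("tin",onplane(c,[np.argwhere(m)[:,::-1].mean(0)],.055).round(3),m.sum())
w=shot("wrist");print(w["hand_eye"],w["intrinsics"],w["dist_coeffs"])
d=np.array([.498-.4783,.303-.104]);across=[d[1],-d[0]];print("across",across)
print(go([.45,.2,.40],across))
E
```

```text
[410 237  22  23 391] [ 0.5194 -0.3498  0.028 ]
[350 245  19  19 278] [ 0.5027 -0.186   0.028 ]
[383 244  15  15 172] [ 0.5109 -0.2678  0.028 ]
[323 252  11  11 101] [ 0.4948 -0.1039  0.028 ]
tin [[nan nan nan]] 0
[[-1.35377386e-03 -9.51603850e-01 -3.07324389e-01  7.89512804e-02]
 [ 9.99998668e-01 -1.56840901e-03  4.51418761e-04  9.23614223e-04]
 [-9.11582172e-04 -3.07323368e-01  9.51604706e-01 -1.24135857e-01]
 [ 0.00000000e+00  0.00000000e+00  0.00000000e+00  1.00000000e+00]] [[333.94300789   0.         281.12584719]
 [  0.         333.94300789 206.60234906]
 [  0.           0.           1.        ]] [-0.00447948  0.          0.          0.          0.        ]
across [np.float64(0.199), np.float64(-0.019699999999999995)]
[49.13, -65.86, -15.16, [-0.04, -0.02, -64.31], [-0.02, 0.04, 115.69]]<stdin>:9: RuntimeWarning: Mean of empty slice.
  ret = um.true_divide(
```

Run:
```python
from h import *
print(go([.507,-.16,.36],[.082,.0082]))
```

```text
[42.15, -30.08, -11.19, [-0.04, -0.02, -75.67], [-0.03, 0.04, 104.33]]
```

```bash
python3 -m handwheel '[[-1,0,0,-11.2,0,0,0],[-1,0,0,-11.2,0,0,0],[-1,0,0,-11.2,0,0,0],[-1,42.15,-30.08,-11.2,0,0,-75.7],[-1,42.15,-30.08,-11.2,0,0,-75.7],[-1,42.15,-30.08,-11.2,0,0,-75.7],[-1,42.15,-30.08,-11.2,0,0,-75.7],[-1,42.15,-30.08,-11.2,0,0,-75.7],[-1,42.15,-30.08,-11.2,0,0,-75.7],[-1,42.15,-30.08,-11.2,0,0,-75.7],[-1,42.15,-30.08,-11.2,0,0,-75.7],[-1,42.15,-30.08,-11.2,0,0,-75.7]]'
python3 - <<'E'
from h import *
print(monitor.state()["tool_pos"],go([.507,-.16,.36],[.082,.0082]))
E
```

```text
t: 1.25
tool_pos: [0.4269, -0.2761, 0.3605]
eef_rot: [0.0, 0.738, 0.675, -0.0]
force: [1.1, -0.5, -0.0]
gripper_width: 0.0852
grasp_force: 0.0
[ 0.42690871 -0.27606913  0.36053134] [12.28, 6.93, 0.05, [0.02, 0.03, -10.87], [0.04, -0.02, 169.13]]
```

```bash
python3 -m handwheel '[[-1,12.3,6.9,0,0,0,-10.9],[-1,12.3,6.9,0,0,0,-10.9],[-1,12.3,6.9,0,0,0,-10.9],[-1,12.3,6.9,0,0,0,-10.9],[-1,12.3,6.9,0,0,0,-10.9],[-1,12.3,6.9,0,0,0,-10.9],[-1,12.3,6.9,0,0,0,-10.9],[-1,12.3,6.9,0,0,0,-10.9]]'
python3 - <<'E'
from h import *
c=shot("wrist");cv2.imwrite("pics/w1.png",c["img"]);np.savez("w1.npz",**c)
print(monitor.state()["qvel"].round(3))
m=(c["img"].max(2)<85).astype(np.uint8)
n,l,st,ce=cv2.connectedComponentsWithStats(m)
for i in range(1,n):
    if st[i,4]>200: print(st[i],ce[i].round(1),onplane(c,[ce[i]],.028)[0].round(4))
print(go([.45,.26,.36],[.199,-.0197]))
E
```

```text
t: 1.92
tool_pos: [0.506, -0.1637, 0.3602]
eef_rot: [0.0, 0.674, 0.739, -0.0]
force: [0.1, -0.6, -0.6]
gripper_width: 0.0852
grasp_force: 0.0
[ 0.     0.    -0.006 -0.001 -0.001  0.001 -0.002]
[114   0  52  40 848] [142.8  20.6] [ 0.3228 -0.0111  0.028 ]
[ 531    0   29   75 1338] [548.8  42.8] [0.8242 0.0098 0.028 ]
[ 443    6   59   66 2129] [467.3  42.9] [7.232e-01 3.000e-04 2.800e-02]
[ 243   80   68  216 1119] [280.2 178.6] [ 0.5073 -0.1924  0.028 ]
[264 101  26  26 512] [276.4 113.4] [ 0.4945 -0.1054  0.028 ]
[ 461  154   99  147 2129] [495.6 222.4] [ 0.8263 -0.2291  0.028 ]
[ 259  156   38   38 1133] [277.3 174.9] [ 0.5028 -0.1875  0.028 ]
[336 156  59  56 719] [354.1 172.1] [ 0.6087 -0.1739  0.028 ]
[264 217  29  28 642] [278.  230.4] [ 0.5111 -0.2705  0.028 ]
[ 259  262   41   37 1168] [278.8 280.2] [ 0.5195 -0.3528  0.028 ]
[    0   262   560   158 47636] [291.9 368.3] [ 0.5567 -0.5202  0.028 ]
[42.7, -1.71, 0.0, [-0.02, 0.04, 10.9], [-0.05, -0.03, -169.1]]
```

View pics/w1.png

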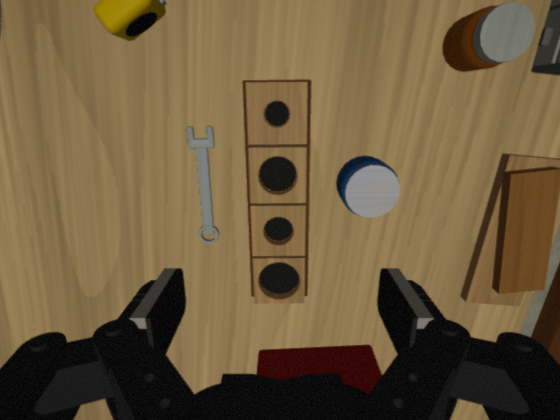

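```bash
python3 -m handwheel '[[-1,42.7,-6,0,0,0,10.9],[-1,42.7,-6,0,0,0,10.9],[-1,42.7,-6,0,0,0,10.9],[-1,42.7,-6,0,0,0,10.9],[-1,42.7,-6,0,0,0,10.9],[-1,42.7,-6,0,0,0,10.9],[-1,42.7,-6,0,0,0,10.9],[-1,42.7,-6,0,0,0,10.9],[-1,42.7,-6,0,0,0,10.9],[-1,42.7,-6,0,0,0,10.9],[-1,42.7,-6,0,0,0,10.9],[-1,42.7,-6,0,0,0,10.9]]'; python3 -m handwheel '[[-1,0,3,0,0,0,0],[-1,0,3,0,0,0,0],[-1,0,3,0,0,0,0],[-1,0,3,0,0,0,0]]';  python3 - <<'E'
from h import *
c=shot("wrist");cv2.imwrite("pics/w2.png",c["img"]);np.savez("w2.npz",**c)
print(monitor.state()["qvel"].round(3))
P=cloud(c);z=P[...,2];c0=[(.498,.301),(.4917,.2346),(.485,.1706),(.4783,.1044)]
for (x,y),h,r in zip(c0,[.086,.070,.074,.080],[.02,.011,.0135,.0165]):
    t=(np.hypot(P[...,0]-x,P[...,1]-y)<r+.008)&(abs(z-h)<.006)
    Q=np.float32(P[t][:,:2]);cc,rr=cv2.minEnclosingCircle(Q*1000)
    px=np.argwhere(t)[:,::-1].mean(0)
    print(h,t.sum(),np.median(z[t]).round(4),"mec",np.round(cc,1),round(rr,1),"cen",Q.mean(0).round(4),"bbox",((Q.min(0)+Q.max(0))/2).round(4),px.round(0),onplane(c,[px],h).round(4))
E
```

```text
t: 2.97
tool_pos: [0.4052, 0.2609, 0.3606]
eef_rot: [-0.001, 0.738, 0.674, 0.001]
force: [-0.1, 0.1, 0.3]
gripper_width: 0.0853
grasp_force: 0.0
t: 3.3
tool_pos: [0.4371, 0.2531, 0.3601]
eef_rot: [0.0, 0.741, 0.671, -0.0]
force: [-0.3, 0.2, -0.2]
gripper_width: 0.0854
grasp_force: 0.0
[-0.007 -0.007 -0.01   0.003 -0.001 -0.002 -0.004]
0.086 945 0.0846 mec [497.5 303.6] 19.9 cen [0.4974 0.3041] bbox [0.4975 0.3035] [328. 118.] [[0.4972 0.3042 0.086 ]]
0.07 229 0.0687 mec [491.2 235.4] 10.7 cen [0.4911 0.2357] bbox [0.4911 0.2355] [325. 173.] [[0.4909 0.2361 0.07  ]]
0.074 319 0.0726 mec [485.6 171.4] 13.5 cen [0.4853 0.1719] bbox [0.4854 0.1715] [323. 222.] [[0.4852 0.1725 0.074 ]]
0.08 430 0.0788 mec [478.2 103.4] 17.0 cen [0.478 0.105] bbox [0.4779 0.1046] [322. 270.] [[0.4779 0.1058 0.08  ]]
```

View pics/w2.png

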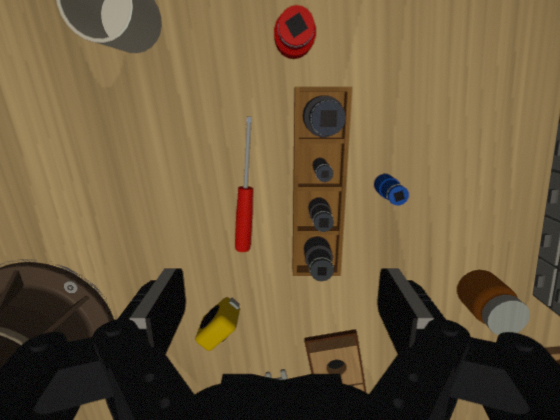

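Run:
```python
from h import *
print(go([.4975,.3035,.16],[.199,-.0197]))
```

```text
[5.58, 5.56, 20.02, [-0.01, 0.02, 0.06], [-0.04, -0.02, -179.94]]
```

```bash
python3 -m handwheel '[[-1,5.6,5.6,5,0,0,0],[-1,5.6,5.6,15,0,0,0],[-1,5.6,5.6,20,0,0,0],[-1,5.6,5.6,20,0,0,0],[-1,5.6,5.6,20,0,0,0],[-1,5.6,5.6,20,0,0,0],[-1,5.6,5.6,20,0,0,0],[-1,5.6,5.6,20,0,0,0],[-1,5.6,5.6,20,0,0,0],[-1,5.6,5.6,20,0,0,0]]';  python3 - <<'E'
from h import *
print(go([.4975,.3035,.07],[.199,-.0197]))
E
```

```text
t: 4.18
tool_pos: [0.4986, 0.3054, 0.1626]
eef_rot: [0.0, 0.74, 0.672, 0.002]
force: [0.6, -0.8, 1.7]
gripper_width: 0.0856
grasp_force: 0.0
[-0.21, -0.12, 9.26, [0.16, -0.11, 0.13], [0.18, 0.25, -179.87]]
```

```bash
python3 -m handwheel '[[-1,0,0,3,0,0,0],[-1,0,0,6,0,0,0],[-1,0,0,9,0,0,0],[-1,0,0,9,0,0,0],[-1,0,0,9,0,0,0],[-1,0,0,9,0,0,0],[-1,0,0,9,0,0,0]]';  python3 - <<'E'
from h import *
print(go([.4975,.3035,.07],[.199,-.0197]))
E
```

```text
t: 4.77
tool_pos: [0.4991, 0.3059, 0.0729]
eef_rot: [0.0, 0.74, 0.672, 0.002]
force: [0.3, 0.6, 0.1]
gripper_width: 0.0855
grasp_force: 0.0
[-0.26, -0.14, 0.29, [0.17, -0.14, 0.14], [0.22, 0.27, -179.86]]
```

```bash
python3 -m handwheel '[[-1,-0.25,-0.15,0.3,0,0,0],[-1,-0.25,-0.15,0.3,0,0,0],[-1,-0.25,-0.15,0.3,0,0,0],[-1,-0.25,-0.15,0.3,0,0,0],[1,-0.25,-0.15,0.3,0,0,0],[1,-0.25,-0.15,0.3,0,0,0],[1,-0.25,-0.15,0.3,0,0,0],[1,-0.25,-0.15,0.3,0,0,0],[1,-0.25,-0.15,0.3,0,0,0],[1,-0.25,-0.15,0.3,0,0,0],[1,-0.25,-0.15,0.3,0,0,0],[1,-0.25,-0.15,0.3,0,0,0]]'; python3 -m handwheel '[[1,0,0,0,0,0,0],[1,0,0,0,0,0,0],[1,0,0,0,0,0,0],[1,0,0,0,0,0,0]]'
```

```text
t: 5.77
tool_pos: [0.4963, 0.3025, 0.0675]
eef_rot: [0.0, 0.74, 0.672, 0.0]
force: [0.7, -0.5, 4.1]
gripper_width: 0.0381
grasp_force: 59.8
t: 6.1
tool_pos: [0.4963, 0.3025, 0.0675]
eef_rot: [0.0, 0.74, 0.672, 0.0]
force: [0.4, -1.3, 4.5]
gripper_width: 0.0383
grasp_force: 59.8
```

```bash
python3 -m handwheel '[[1,0,0,-2,0,0,0],[1,0,0,-5,0,0,0],[1,0,0,-9,0,0,0],[1,0,0,-12.5,0,0,0],[1,0,0,-12.5,0,0,0],[1,0,0,-12.5,0,0,0],[1,0,0,-12.5,0,0,0]]';  python3 - <<'E'
from h import *
print(go([.5195,-.3513,.19],[.082,.0082]))
E
```

```text
t: 6.68
tool_pos: [0.4953, 0.3012, 0.1904]
eef_rot: [0.0, 0.74, 0.672, -0.002]
force: [-0.3, 0.1, -7.3]
gripper_width: 0.0378
grasp_force: 62.8
[-64.72, 8.68, 0.18, [-0.13, 0.13, -11.23], [0.19, 0.2, 168.77]]
```

```bash
python3 -m handwheel '[[1,-3,0.4,0,0,0,0],[1,-6.5,0.9,0,0,0,-1],[1,-10,1.3,0,0,0,-2],[1,-13.5,1.8,0,0,0,-3],[1,-17,2.3,0,0,0,-4],[1,-20.5,2.7,0,0,0,-5],[1,-24,3.2,0,0,0,-6],[1,-27.5,3.7,0,0,0,-7],[1,-31,4.2,0,0,0,-8],[1,-34.5,4.6,0,0,0,-9],[1,-38,5.1,0,0,0,-10],[1,-41,5.5,0,0,0,-11]]'; python3 -m handwheel '[[1,-3,0.4,0,0,0,0],[1,-6.5,0.9,0,0,0,0],[1,-10,1.3,0,0,0,0],[1,-13.5,1.8,0,0,0,0],[1,-17,2.3,0,0,0,0],[1,-20,2.7,0,0,0,0],[1,-22,3.0,0,0,0,0],[1,-22,3.0,0,0,0,0],[1,-22,3.0,0,0,0,0],[1,-22,3.0,0,0,0,0],[1,-22,3.0,0,0,0,0],[1,-22,3.0,0,0,0,0]]'
python3 - <<'E'
from h import *
print(go([.5195,-.3513,.11],[.082,.0082]))
c=shot("top");cv2.imwrite("pics/t2.png",c["img"])
E
```

```text
t: 7.68
tool_pos: [0.5095, -0.1139, 0.1897]
eef_rot: [-0.002, 0.673, 0.74, -0.002]
force: [0.7, 0.1, -6.9]
gripper_width: 0.0378
grasp_force: 62.4
t: 8.68
tool_pos: [0.5623, -0.3255, 0.1917]
eef_rot: [-0.001, 0.672, 0.741, -0.0]
force: [0.5, 0.1, -7.0]
gripper_width: 0.0381
grasp_force: 62.4
[-2.15, -4.51, 8.17, [-0.05, -0.05, -0.1], [-0.08, 0.08, 179.9]]
```

```bash
python3 -m handwheel '[[1,-1.5,-3,0,0,0,0],[1,-2.2,-4.5,0,0,0,0],[1,-2.2,-4.5,1,0,0,0],[1,-2.2,-4.5,4,0,0,0],[1,-2.2,-4.5,7,0,0,0],[1,-2.2,-4.5,7,0,0,0],[1,-2.2,-4.5,7,0,0,0],[1,-2.2,-4.5,7,0,0,0],[1,-2.2,-4.5,7,0,0,0]]'
python3 - <<'E'
from h import *
print(go([.5195,-.3523,.082],[.082,.0082]))
E
```

```text
t: 9.48
tool_pos: [0.5213, -0.3534, 0.1246]
eef_rot: [0.002, 0.672, 0.74, 0.0]
force: [1.6, -0.1, -5.8]
gripper_width: 0.0381
grasp_force: 63.1
[0.13, -0.19, 4.26, [0.16, 0.1, -0.19], [0.16, -0.26, 179.81]]
```

```bash
python3 -m handwheel '[[1,0.1,-0.2,0.5,0,0,0],[1,0.1,-0.2,1.5,0,0,0],[1,0.1,-0.2,2.4,0,0,0],[1,0.1,-0.2,2.4,0,0,0],[1,0.1,-0.2,2.4,0,0,0],[1,0.1,-0.2,2.4,0,0,0],[1,0.1,-0.2,2.4,0,0,0],[1,0.1,-0.2,2.4,0,0,0]]'
python3 - <<'E'
from h import *
print(go([.5195,-.3523,.082],[.082,.0082]))
E
```

```text
t: 10.15
tool_pos: [0.518, -0.3525, 0.0987]
eef_rot: [0.0, 0.672, 0.74, 0.0]
force: [0.0, 0.4, -6.6]
gripper_width: 0.0379
grasp_force: 63.4
[0.01, 0.15, 1.67, [0.03, 0.02, -0.22], [0.03, -0.05, 179.78]]
```

```bash
python3 -m handwheel '[[1,0,0.1,0.4,0,0,0],[1,0,0.1,0.8,0,0,0],[1,0,0.1,1.2,0,0,0],[1,0,0.1,1.6,0,0,0],[1,0,0.1,1.6,0,0,0],[1,0,0.1,1.6,0,0,0],[1,0,0.1,1.6,0,0,0]]'
python3 - <<'E'
from h import *
print(go([.5195,-.3523,.082],[.082,.0082]))
E
```

```text
t: 10.73
tool_pos: [0.5186, -0.3523, 0.0821]
eef_rot: [-0.0, 0.672, 0.74, -0.0]
force: [0.2, -0.1, -5.9]
gripper_width: 0.0379
grasp_force: 63.4
[-0.01, 0.09, 0.01, [-0.02, -0.01, -0.22], [-0.02, 0.03, 179.78]]
```

```bash
python3 -m handwheel '[[1,0,0.1,0.1,0,0,0],[1,0,0.1,0.1,0,0,0],[1,0,0.1,0.1,0,0,0],[0.4,0,0.1,0.1,0,0,0],[0,0,0.1,0.1,0,0,0],[-0.5,0,0.1,0.1,0,0,0],[-0.5,0,0.1,0.1,0,0,0],[-0.5,0,0.1,0.1,0,0,0],[-0.5,0,0.1,0.1,0,0,0],[-0.5,0,0.1,-2,0,0,0],[-0.5,0,0.1,-6,0,0,0],[-0.5,0,0.1,-10,0,0,0]]'; python3 -m handwheel '[[-0.5,0,0,-6,0,0,0],[-0.5,6,0,-16,0,0,0],[-0.5,10,0,-16,0,0,0],[-0.5,12,0,-16,0,0,0],[-0.5,12,0,-16,0,0,0],[-0.5,12,0,-16,0,0,0],[-0.5,12,0,-16,0,0,0]]';python3 - <<'E'
from h import *
c=shot("wrist");cv2.imwrite("pics/w3.png",c["img"])
P=cloud(c);z=P[...,2]
t=(np.hypot(P[...,0]-.5195,P[...,1]+.352)<.03)&(abs(z-.1)<.006)
Q=np.float32(P[t][:,:2]);print(t.sum(),np.median(z[t]),cv2.minEnclosingCircle(Q*1000))
print(go([.478,.1045,.2],[.199,-.0197]))
E
```

```text
t: 11.73
tool_pos: [0.5188, -0.3517, 0.1823]
eef_rot: [-0.002, 0.672, 0.74, -0.0]
force: [1.1, -0.9, 0.8]
gripper_width: 0.0635
grasp_force: 0.0
t: 12.32
tool_pos: [0.5095, -0.2298, 0.3451]
eef_rot: [0.002, 0.671, 0.742, 0.001]
force: [0.2, -0.8, -0.2]
gripper_width: 0.0643
grasp_force: 0.0
757 0.09877441814566157 ((520.5248413085938, -350.3338928222656), 20.474090576171875)
[33.83, 0.21, 14.27, [0.1, 0.1, 11.25], [-0.14, 0.15, -168.75]]
```

View pics/w3.png

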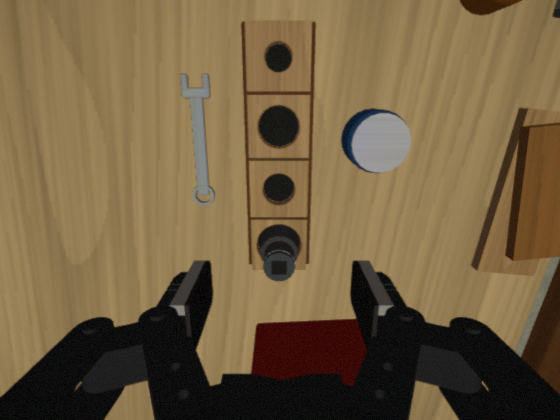

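```bash
python3 -m handwheel '[[-1,4,0,2,0,0,1],[-1,8,0,4,0,0,3],[-1,12,0,6,0,0,5],[-1,16,0.1,8,0,0,7],[-1,20,0.1,10,0,0,9],[-1,24,0.2,12,0,0,11.2],[-1,28,0.2,14.3,0,0,11.2],[-1,32,0.2,14.3,0,0,11.2],[-1,33.8,0.2,14.3,0,0,11.2],[-1,33.8,0.2,14.3,0,0,11.2],[-1,33.8,0.2,14.3,0,0,11.2],[-1,33.8,0.2,14.3,0,0,11.2]]'; python3 -m handwheel '[[-1,0,0,1,0,0,0],[-1,0,0,4,0,0,0],[-1,0,0,7.5,0,0,0],[-1,0,0,7.5,0,0,0],[-1,0,0,7.5,0,0,0],[-1,0,0,7.5,0,0,0],[-1,0,0,7.5,0,0,0]]'
python3 - <<'E'
from h import *
print(go([.478,.1045,.0625],[.199,-.0197]))
E
```

```text
t: 13.37
tool_pos: [0.478, 0.1023, 0.1982]
eef_rot: [-0.0, 0.742, 0.671, -0.001]
force: [-0.2, -0.3, -0.4]
gripper_width: 0.0853
grasp_force: 0.0
t: 13.95
tool_pos: [0.479, 0.1038, 0.1258]
eef_rot: [0.001, 0.742, 0.671, 0.001]
force: [0.1, -0.5, -0.1]
gripper_width: 0.0853
grasp_force: 0.0
[0.05, -0.12, 6.33, [0.13, -0.04, -0.1], [-0.06, -0.2, 179.89]]
```

```bash
python3 -m handwheel '[[-1,0,-0.1,3,0,0,0],[-1,0,-0.1,6.2,0,0,0],[-1,0,-0.1,6.2,0,0,0],[-1,0,-0.1,6.2,0,0,0],[-1,0,-0.1,6.2,0,0,0],[-1,0,-0.1,6.2,0,0,0],[-1,0,-0.1,6.2,0,0,0],[-1,0,-0.1,6.2,0,0,0]]'
python3 - <<'E'
from h import *
print(go([.478,.1045,.0625],[.199,-.0197]))
E
```

```text
t: 14.62
tool_pos: [0.4776, 0.1041, 0.0635]
eef_rot: [0.001, 0.742, 0.671, 0.001]
force: [0.3, 0.3, 0.1]
gripper_width: 0.0852
grasp_force: 0.0
[0.05, 0.03, 0.1, [0.11, -0.03, -0.07], [-0.04, -0.18, 179.93]]
```

```bash
python3 -m handwheel '[[1,0,0,0.1,0,0,0],[1,0,0,0.1,0,0,0],[1,0,0,0.1,0,0,0],[1,0,0,0.1,0,0,0],[1,0,0,0.1,0,0,0],[1,0,0,0.1,0,0,0],[1,0,0,0.1,0,0,0],[1,0,0,0.1,0,0,0],[1,0,0,0.1,0,0,0],[1,0,0,0.1,0,0,0],[1,0,0,0.1,0,0,0]]';  python3 -m handwheel '[[1,0,0,-2,0,0,0],[1,0,0,-5,0,0,0],[1,0,0,-9,0,0,0],[1,0,0,-12,0,0,0],[1,0,0,-12,0,0,0],[1,0,0,-12,0,0,0],[1,0,0,-12,0,0,0]]';  python3 - <<'E'
from h import *
print(go([.5028,-.1872,.18],[.082,.0082]))
E
```

```text
t: 15.53
tool_pos: [0.4772, 0.104, 0.0615]
eef_rot: [0.0, 0.741, 0.671, 0.0]
force: [0.1, -0.3, 6.6]
gripper_width: 0.0311
grasp_force: 62.3
t: 16.12
tool_pos: [0.476, 0.1033, 0.1802]
eef_rot: [-0.0, 0.742, 0.671, -0.001]
force: [-1.0, 0.3, -3.0]
gripper_width: 0.0311
grasp_force: 63.7
[-28.64, 5.56, 0.04, [-0.09, 0.05, -11.44], [0.08, 0.14, 168.56]]
```

```bash
python3 -m handwheel '[[1,-3,0.6,0,0,0,-2],[1,-6.5,1.3,0,0,0,-4],[1,-10,2,0,0,0,-6],[1,-13.5,2.7,0,0,0,-8],[1,-17,3.4,0,0,0,-10],[1,-20.5,4.1,0,0,0,-11.4],[1,-24,4.7,0,0,0,-11.4],[1,-27,5.3,0,0,0,-11.4],[1,-28.6,5.6,0,0,0,-11.4],[1,-28.6,5.6,0,0,0,-11.4],[1,-28.6,5.6,0,0,0,-11.4],[1,-28.6,5.6,0,0,0,-11.4]]'; python3 -m handwheel '[[1,0,0,2,0,0,0],[1,0,0,4,0,0,0],[1,0,0,6,0,0,0],[1,0,0,7,0,0,0],[1,0,0,7,0,0,0],[1,0,0,7,0,0,0],[1,0,0,7,0,0,0],[1,0,0,7,0,0,0]]'
python3 - <<'E'
from h import *
print(go([.5028,-.1872,.096],[.082,.0082]))
E
```

```text
t: 17.12
tool_pos: [0.5033, -0.1849, 0.1798]
eef_rot: [-0.002, 0.671, 0.742, -0.0]
force: [0.4, -0.3, -4.1]
gripper_width: 0.0309
grasp_force: 63.6
t: 17.78
tool_pos: [0.505, -0.186, 0.1124]
eef_rot: [0.001, 0.671, 0.741, 0.0]
force: [0.2, 0.0, -3.8]
gripper_width: 0.0307
grasp_force: 63.5
[-0.09, -0.23, 1.64, [0.1, 0.04, 0.0], [-0.06, 0.16, -180.0]]
```

```bash
python3 -m handwheel '[[1,-0.1,-0.2,0.8,0,0,0],[1,-0.1,-0.2,1.5,0,0,0],[1,-0.1,-0.2,1.5,0,0,0],[1,-0.1,-0.2,1.5,0,0,0],[1,-0.1,-0.2,1.5,0,0,0],[1,-0.1,-0.2,1.5,0,0,0]]'
python3 - <<'E'
from h import *
print(go([.5028,-.1872,.076],[.082,.0082]))
E
```

```text
t: 18.28
tool_pos: [0.5024, -0.1874, 0.0964]
eef_rot: [0.0, 0.671, 0.741, 0.0]
force: [-0.3, -0.2, -3.1]
gripper_width: 0.0309
grasp_force: 63.5
[0.01, 0.04, 2.04, [0.02, 0.0, -0.01], [0.0, -0.03, 179.99]]
```

```bash
python3 -m handwheel '[[1,0,0,0.5,0,0,0],[1,0,0,1,0,0,0],[1,0,0,1.5,0,0,0],[1,0,0,2,0,0,0],[1,0,0,2,0,0,0],[1,0,0,2,0,0,0],[1,0,0,2,0,0,0]]'
python3 - <<'E'
from h import *
print(go([.5028,-.1872,.0755],[.082,.0082]))
E
```

```text
t: 18.87
tool_pos: [0.5021, -0.1873, 0.076]
eef_rot: [-0.0, 0.671, 0.741, -0.0]
force: [-0.1, 0.5, -3.2]
gripper_width: 0.0309
grasp_force: 63.5
[0.0, 0.07, 0.05, [-0.02, -0.01, -0.01], [-0.02, 0.04, 179.99]]
```

```bash
python3 -m handwheel '[[1,0,0.1,0.1,0,0,0],[1,0,0.1,0.1,0,0,0],[1,0,0.1,0.1,0,0,0],[0.5,0,0.1,0.1,0,0,0],[0.2,0,0.1,0.1,0,0,0],[-0.3,0,0.1,0.1,0,0,0],[-0.3,0,0.1,0.1,0,0,0],[-0.3,0,0.1,0.1,0,0,0],[-0.3,0,0.1,0.1,0,0,0],[-0.3,0,0.1,-2,0,0,0],[-0.3,0,0.1,-6,0,0,0],[-0.3,0,0.1,-10,0,0,0]]'; python3 -m handwheel '[[-0.5,0,0,-6,0,0,0],[-0.5,6,0,-14,0,0,0],[-0.5,10,0,-16,0,0,0],[-0.5,12,0,-16,0,0,0],[-0.5,12,0,-16,0,0,0],[-0.5,12,0,-16,0,0,0],[-0.5,12,0,-16,0,0,0],[-0.5,12,0,-16,0,0,0]]';python3 - <<'E'
from h import *
c=shot("wrist");cv2.imwrite("pics/w4.png",c["img"])
P=cloud(c);z=P[...,2]
for y,x,h in((-.352,.5195,.1),(-.187,.5028,.094)):
    t=(np.hypot(P[...,0]-x,P[...,1]-y)<.03)&(abs(z-h)<.006)
    Q=np.float32(P[t][:,:2]);print(t.sum(),np.median(z[t]),cv2.minEnclosingCircle(Q*1000))
print(go([.4854,.1715,.2],[.199,-.0197]))
E
```

```text
t: 19.87
tool_pos: [0.5022, -0.1868, 0.1764]
eef_rot: [-0.002, 0.671, 0.742, -0.0]
force: [0.4, -1.0, 0.3]
gripper_width: 0.0557
grasp_force: 0.0
t: 20.53
tool_pos: [0.4913, -0.0684, 0.3361]
eef_rot: [0.0, 0.671, 0.741, -0.0]
force: [0.1, -0.1, -0.6]
gripper_width: 0.0636
grasp_force: 0.0
371 0.0988850113892823 ((519.7163696289062, -349.31243896484375), 19.966699600219727)
526 0.092675487470853 ((503.1758117675781, -187.14659118652344), 16.58213996887207)
[24.01, 1.81, 13.53, [-0.07, 0.04, 11.28], [-0.05, -0.1, -168.72]]
```

```bash
python3 -m handwheel '[[-1,4,0.3,2,0,0,2],[-1,8,0.6,4,0,0,4],[-1,12,0.9,6,0,0,6],[-1,16,1.2,8,0,0,8],[-1,20,1.5,10.5,0,0,10],[-1,23,1.7,13.5,0,0,11.3],[-1,24,1.8,13.5,0,0,11.3],[-1,24,1.8,13.5,0,0,11.3],[-1,24,1.8,13.5,0,0,11.3],[-1,24,1.8,13.5,0,0,11.3]]'; python3 -m handwheel '[[-1,0,0,1,0,0,0],[-1,0,0,4,0,0,0],[-1,0,0,8,0,0,0],[-1,0,0,8,0,0,0],[-1,0,0,8,0,0,0],[-1,0,0,8,0,0,0],[-1,0,0,8,0,0,0]]'
python3 - <<'E'
from h import *
print(go([.4854,.1715,.0565],[.199,-.0197]))
E
```

```text
t: 21.42
tool_pos: [0.4858, 0.171, 0.2005]
eef_rot: [-0.0, 0.741, 0.671, -0.001]
force: [0.0, 0.1, -0.5]
gripper_width: 0.0857
grasp_force: 0.0
t: 22.0
tool_pos: [0.4867, 0.173, 0.1233]
eef_rot: [0.001, 0.741, 0.671, 0.001]
force: [0.1, 0.2, 0.5]
gripper_width: 0.0855
grasp_force: 0.0
[-0.18, -0.13, 6.68, [0.16, -0.08, 0.0], [0.12, 0.25, -180.0]]
```

```bash
python3 -m handwheel '[[-1,-0.1,-0.1,3,0,0,0],[-1,-0.1,-0.1,6.4,0,0,0],[-1,-0.1,-0.1,6.4,0,0,0],[-1,-0.1,-0.1,6.4,0,0,0],[-1,-0.1,-0.1,6.4,0,0,0],[-1,-0.1,-0.1,6.4,0,0,0],[-1,-0.1,-0.1,6.4,0,0,0],[-1,-0.1,-0.1,6.4,0,0,0]]'
python3 - <<'E'
from h import *
print(go([.4854,.1715,.0565],[.199,-.0197]))
E
```

```text
t: 22.67
tool_pos: [0.4851, 0.1721, 0.0586]
eef_rot: [0.0, 0.741, 0.672, 0.001]
force: [0.7, 0.1, 0.4]
gripper_width: 0.0855
grasp_force: 0.0
[-0.06, 0.04, 0.21, [0.11, -0.04, 0.04], [0.07, 0.18, -179.96]]
```

```bash
python3 -m handwheel '[[-1,-0.05,0,0.15,0,0,0],[1,-0.05,0,0.15,0,0,0],[1,-0.05,0,0.15,0,0,0],[1,-0.05,0,0.15,0,0,0],[1,-0.05,0,0.15,0,0,0],[1,-0.05,0,0.15,0,0,0],[1,-0.05,0,0.15,0,0,0],[1,-0.05,0,0.15,0,0,0],[1,-0.05,0,0.15,0,0,0],[1,-0.05,0,0.15,0,0,0],[1,-0.05,0,0.15,0,0,0],[1,-0.05,0,0.15,0,0,0]]';  python3 -m handwheel '[[1,0,0,-2,0,0,0],[1,0,0,-5,0,0,0],[1,0,0,-9,0,0,0],[1,0,0,-12.5,0,0,0],[1,0,0,-12.5,0,0,0],[1,0,0,-12.5,0,0,0],[1,0,0,-12.5,0,0,0]]';  python3 - <<'E'
from h import *
print(go([.511,-.2697,.18],[.082,.0082]))
E
```

```text
t: 23.67
tool_pos: [0.4843, 0.1714, 0.0559]
eef_rot: [0.0, 0.741, 0.672, 0.0]
force: [-1.2, -1.1, 5.1]
gripper_width: 0.0258
grasp_force: 59.7
t: 24.25
tool_pos: [0.4839, 0.1706, 0.1798]
eef_rot: [0.0, 0.741, 0.671, -0.001]
force: [-0.3, 0.9, -3.1]
gripper_width: 0.0253
grasp_force: 60.3
[-43.55, 7.02, 0.02, [-0.05, 0.06, -11.35], [0.08, 0.08, 168.65]]
```

```bash
python3 -m handwheel '[[1,-3,0.5,0,0,0,0],[1,-6.5,1,0,0,0,-1.5],[1,-10,1.6,0,0,0,-3],[1,-13.5,2.2,0,0,0,-4.5],[1,-17,2.7,0,0,0,-6],[1,-20.5,3.3,0,0,0,-7.5],[1,-24,3.9,0,0,0,-9],[1,-27.5,4.4,0,0,0,-10.5],[1,-31,5,0,0,0,-11.3],[1,-34.5,5.6,0,0,0,-11.3],[1,-38,6.1,0,0,0,-11.3],[1,-40,6.5,0,0,0,-11.3]]'; python3 -m handwheel '[[1,-2,0,0,0,0,0],[1,-3.5,0,0,0,0,0],[1,-3.5,0,0,0,0,0],[1,-3.5,0,0,0,0,0],[1,-3.5,0,0,0,0,0]]'
python3 - <<'E'
from h import *
print(go([.511,-.2697,.091],[.082,.0082]))
E
```

```text
t: 25.25
tool_pos: [0.5079, -0.2379, 0.1781]
eef_rot: [-0.001, 0.673, 0.74, -0.002]
force: [-0.3, -0.7, -1.8]
gripper_width: 0.0257
grasp_force: 60.3
t: 25.67
tool_pos: [0.5131, -0.2665, 0.1799]
eef_rot: [-0.001, 0.671, 0.742, 0.0]
force: [-0.0, 0.9, -2.7]
gripper_width: 0.0254
grasp_force: 60.3
[-0.31, -0.23, 8.89, [-0.06, -0.09, 0.07], [0.14, -0.1, -179.93]]
```

```bash
python3 -m handwheel '[[1,-0.2,-0.2,2,0,0,0],[1,-0.2,-0.2,5,0,0,0],[1,-0.2,-0.2,7.5,0,0,0],[1,-0.2,-0.2,8.6,0,0,0],[1,-0.2,-0.2,8.6,0,0,0],[1,-0.2,-0.2,8.6,0,0,0],[1,-0.2,-0.2,8.6,0,0,0],[1,-0.2,-0.2,8.6,0,0,0]]'
python3 - <<'E'
from h import *
print(go([.511,-.2697,.07],[.082,.0082]))
E
```

```text
t: 26.33
tool_pos: [0.5127, -0.2701, 0.0964]
eef_rot: [0.001, 0.671, 0.741, 0.0]
force: [0.1, -0.0, -2.4]
gripper_width: 0.0255
grasp_force: 60.3
[0.06, -0.17, 2.64, [0.13, 0.07, 0.0], [-0.11, 0.21, -180.0]]
```

```bash
python3 -m handwheel '[[1,0,-0.1,0.5,0,0,0],[1,0,-0.1,0.5,0,0,0],[1,0,-0.1,1,0,0,0],[1,0,-0.1,1.5,0,0,0],[1,0,-0.1,2,0,0,0],[1,0,-0.1,2.4,0,0,0],[1,0,-0.1,2.4,0,0,0],[1,0,-0.1,2.4,0,0,0],[1,0,-0.1,2.4,0,0,0]]'
python3 - <<'E'
from h import *
print(go([.511,-.2697,.07],[.082,.0082]))
E
```

```text
t: 27.08
tool_pos: [0.5105, -0.2701, 0.0705]
eef_rot: [-0.0, 0.671, 0.741, -0.0]
force: [0.7, -0.8, -1.9]
gripper_width: 0.0253
grasp_force: 60.3
[0.04, 0.05, 0.05, [-0.01, -0.01, -0.01], [-0.02, 0.02, 179.99]]
```

```bash
python3 -m handwheel '[[1,0,0.05,0.1,0,0,0],[1,0,0.05,0.1,0,0,0],[1,0,0.05,0.1,0,0,0],[0.5,0,0.05,0.1,0,0,0],[0.2,0,0.05,0.1,0,0,0],[-0.2,0,0.05,0.1,0,0,0],[-0.2,0,0.05,0.1,0,0,0],[-0.2,0,0.05,0.1,0,0,0],[-0.2,0,0.05,0.1,0,0,0],[-0.2,0,0.05,-2,0,0,0],[-0.2,0,0.05,-6,0,0,0],[-0.2,0,0.05,-10,0,0,0]]'; python3 -m handwheel '[[-0.5,0,0,-6,0,0,0],[-0.5,6,0,-14,0,0,0],[-0.5,10,0,-16,0,0,0],[-0.5,12,0,-16,0,0,0],[-0.5,12,0,-16,0,0,0],[-0.5,12,0,-16,0,0,0],[-0.5,12,0,-16,0,0,0],[-0.5,12,0,-16,0,0,0]]';python3 - <<'E'
from h import *
c=shot("wrist");cv2.imwrite("pics/w5.png",c["img"])
P=cloud(c);z=P[...,2]
for y,x,h in((-.352,.5195,.1),(-.187,.5028,.094),(-.2697,.511,.088)):
    t=(np.hypot(P[...,0]-x,P[...,1]-y)<.03)&(abs(z-h)<.006)
    Q=np.float32(P[t][:,:2]);print(t.sum(),np.median(z[t]),cv2.minEnclosingCircle(Q*1000))
print(go([.4912,.2355,.2],[.199,-.0197]))
E
```

```text
t: 28.08
tool_pos: [0.51, -0.2696, 0.1708]
eef_rot: [-0.002, 0.671, 0.742, -0.0]
force: [0.9, -1.2, -0.7]
gripper_width: 0.0516
grasp_force: 0.0
t: 28.75
tool_pos: [0.499, -0.1513, 0.3307]
eef_rot: [0.0, 0.671, 0.741, -0.0]
force: [-0.1, -0.3, -0.5]
gripper_width: 0.0641
grasp_force: 0.0
696 0.09880826226387984 ((519.2737426757812, -350.2225341796875), 20.5305118560791)
626 0.0926951786010409 ((503.3661804199219, -187.2784881591797), 16.52937889099121)
362 0.08662701273706352 ((511.81109619140625, -270.3013916015625), 13.729890823364258)
[38.65, 3.06, 12.97, [-0.07, 0.03, 11.28], [-0.05, -0.1, -168.72]]
```

```bash
python3 -m handwheel '[[-1,4,0.3,1,0,0,1],[-1,8,0.6,2,0,0,2],[-1,12,0.9,3,0,0,4],[-1,16,1.3,4,0,0,6],[-1,20,1.6,5,0,0,8],[-1,24,1.9,7,0,0,10],[-1,28,2.2,9,0,0,11.3],[-1,32,2.5,11,0,0,11.3],[-1,36,2.9,13,0,0,11.3],[-1,38.6,3.1,13,0,0,11.3],[-1,38.6,3.1,13,0,0,11.3],[-1,38.6,3.1,13,0,0,11.3]]'; python3 -m handwheel '[[-1,0,0,0,0,0,0],[-1,0,0,3,0,0,0],[-1,0,0,6,0,0,0],[-1,0,0,9,0,0,0],[-1,0,0,9,0,0,0],[-1,0,0,9,0,0,0],[-1,0,0,9,0,0,0],[-1,0,0,9,0,0,0]]'
python3 - <<'E'
from h import *
print(go([.4912,.2355,.052],[.199,-.0197]))
E
```

```text
t: 29.8
tool_pos: [0.4909, 0.2378, 0.1988]
eef_rot: [-0.001, 0.74, 0.673, -0.001]
force: [0.3, -1.1, 0.8]
gripper_width: 0.0854
grasp_force: 0.0
t: 30.47
tool_pos: [0.493, 0.2365, 0.1127]
eef_rot: [0.0, 0.741, 0.671, 0.001]
force: [-0.3, 0.3, 0.0]
gripper_width: 0.0854
grasp_force: 0.0
[-0.12, -0.18, 6.07, [0.14, -0.08, -0.02], [-0.12, -0.22, 179.98]]
```

```bash
python3 -m handwheel '[[-1,-0.1,-0.1,3,0,0,0],[-1,-0.1,-0.1,5.9,0,0,0],[-1,-0.1,-0.1,5.9,0,0,0],[-1,-0.1,-0.1,5.9,0,0,0],[-1,-0.1,-0.1,5.9,0,0,0],[-1,-0.1,-0.1,5.9,0,0,0],[-1,-0.1,-0.1,5.9,0,0,0],[-1,-0.1,-0.1,5.9,0,0,0]]'
python3 - <<'E'
from h import *
print(go([.4912,.2355,.053],[.199,-.0197]))
E
```

```text
t: 31.13
tool_pos: [0.4913, 0.2359, 0.053]
eef_rot: [0.0, 0.741, 0.672, 0.001]
force: [0.5, 0.2, -0.0]
gripper_width: 0.0858
grasp_force: 0.0
[-0.04, -0.01, 0.0, [0.1, -0.05, 0.04], [0.08, 0.15, -179.96]]
```

```bash
python3 -m handwheel '[[1,0,0,0,0,0,0],[1,0,0,0,0,0,0],[1,0,0,0,0,0,0],[1,0,0,0,0,0,0],[1,0,0,0,0,0,0],[1,0,0,0,0,0,0],[1,0,0,0,0,0,0],[1,0,0,0,0,0,0],[1,0,0,0,0,0,0],[1,0,0,0,0,0,0],[1,0,0,0,0,0,0],[1,0,0,0,0,0,0]]';  python3 -m handwheel '[[1,0,0,-2,0,0,0],[1,0,0,-5,0,0,0],[1,0,0,-9,0,0,0],[1,0,0,-12.5,0,0,0],[1,0,0,-12.5,0,0,0],[1,0,0,-12.5,0,0,0],[1,0,0,-12.5,0,0,0]]';  python3 - <<'E'
from h import *
print(go([.4946,-.1052,.18],[.082,.0082]))
E
```

```text
t: 32.13
tool_pos: [0.4907, 0.2355, 0.0519]
eef_rot: [0.0, 0.741, 0.672, 0.0]
force: [-1.5, -1.4, 5.1]
gripper_width: 0.0193
grasp_force: 58.5
t: 32.72
tool_pos: [0.4904, 0.2348, 0.176]
eef_rot: [0.0, 0.741, 0.672, -0.001]
force: [-0.1, -0.2, -2.3]
gripper_width: 0.0192
grasp_force: 58.8
[-33.8, 3.75, -0.37, [-0.03, 0.05, -11.34], [0.08, 0.05, 168.66]]
```

```bash
python3 -m handwheel '[[1,-3,0.3,0,0,0,-1],[1,-6.5,0.7,0,0,0,-3],[1,-10,1.1,0,0,0,-5],[1,-13.5,1.5,0,0,0,-7],[1,-17,1.9,0,0,0,-9],[1,-20.5,2.3,0,0,0,-11],[1,-24,2.7,0,0,0,-11.3],[1,-27.5,3.1,0,0,0,-11.3],[1,-31,3.4,0,0,0,-11.3],[1,-33.8,3.7,0,0,0,-11.3],[1,-33.8,3.7,0,0,0,-11.3],[1,-33.8,3.7,0,0,0,-11.3]]'; python3 -m handwheel '[[1,0,0,0,0,0,0],[1,0,0,2,0,0,0],[1,0,0,5,0,0,0],[1,0,0,7.8,0,0,0],[1,0,0,7.8,0,0,0],[1,0,0,7.8,0,0,0],[1,0,0,7.8,0,0,0],[1,0,0,7.8,0,0,0]]'
python3 - <<'E'
from h import *
print(go([.4946,-.1052,.066],[.082,.0082]))
E
```

```text
t: 33.72
tool_pos: [0.4932, -0.1065, 0.1749]
eef_rot: [-0.001, 0.673, 0.74, -0.001]
force: [0.3, 0.8, -1.8]
gripper_width: 0.0193
grasp_force: 58.9
t: 34.38
tool_pos: [0.4956, -0.1037, 0.1004]
eef_rot: [0.001, 0.671, 0.742, 0.001]
force: [-0.6, -0.0, -2.5]
gripper_width: 0.0194
grasp_force: 58.9
[-0.13, -0.12, 3.44, [0.13, 0.02, 0.04], [-0.03, 0.2, -179.96]]
```

```bash
python3 -m handwheel '[[1,-0.1,-0.1,0.5,0,0,0],[1,-0.1,-0.1,0.8,0,0,0],[1,-0.1,0,1.2,0,0,0],[1,-0.1,0,1.6,0,0,0],[1,-0.1,0,2,0,0,0],[1,-0.1,0,2.5,0,0,0],[1,-0.1,0,3,0,0,0],[1,-0.1,0,3.25,0,0,0],[1,-0.1,0,3.25,0,0,0],[1,-0.1,0,3.25,0,0,0],[1,-0.1,0,3.25,0,0,0]]'
python3 - <<'E'
from h import *
print(go([.4946,-.1052,.066],[.082,.0082]))
E
```

```text
t: 35.3
tool_pos: [0.4945, -0.1054, 0.0662]
eef_rot: [-0.0, 0.671, 0.741, -0.0]
force: [-0.2, 0.3, -0.6]
gripper_width: 0.0193
grasp_force: 58.8
[0.02, 0.01, 0.02, [-0.0, -0.0, -0.01], [-0.0, 0.01, 179.99]]
```

```bash
python3 -m handwheel '[[1,0,0,0.05,0,0,0],[1,0,0,0.05,0,0,0],[1,0,0,0.05,0,0,0],[0.6,0,0,0.05,0,0,0],[0.3,0,0,0.05,0,0,0],[-0.1,0,0,0.05,0,0,0],[-0.1,0,0,0.05,0,0,0],[-0.1,0,0,0.05,0,0,0],[-0.1,0,0,0.05,0,0,0],[-0.1,0,0,-2,0,0,0],[-0.1,0,0,-6,0,0,0],[-0.1,0,0,-10,0,0,0]]'; python3 -m handwheel '[[-0.5,0,0,-6,0,0,0],[-0.5,1,0,-14,0,0,0],[-0.5,4,0,-18,0,0,0],[-0.5,4,0,-18,0,0,0],[-0.5,4,0,-18,0,0,0],[-0.5,4,0,-18,0,0,0],[-0.5,4,0,-18,0,0,0],[-0.5,4,0,-18,0,0,0]]';python3 - <<'E'
from h import *
c=shot("wrist");cv2.imwrite("pics/w6.png",c["img"])
P=cloud(c);z=P[...,2]
for y,x,h in((-.352,.5195,.1),(-.187,.5028,.094),(-.2697,.511,.088),(-.1052,.4946,.084)):
    t=(np.hypot(P[...,0]-x,P[...,1]-y)<.03)&(abs(z-h)<.006)
    if t.sum():Q=np.float32(P[t][:,:2]);print(t.sum(),np.median(z[t]),cv2.minEnclosingCircle(Q*1000))
E
```

```text
t: 36.3
tool_pos: [0.4933, -0.1051, 0.1665]
eef_rot: [-0.002, 0.671, 0.742, -0.001]
force: [0.8, -1.1, 0.9]
gripper_width: 0.047
grasp_force: 0.0
t: 36.97
tool_pos: [0.4901, -0.0663, 0.3454]
eef_rot: [-0.0, 0.671, 0.741, -0.001]
force: [-0.8, -0.6, -0.4]
gripper_width: 0.0643
grasp_force: 0.0
461 0.09902688714691793 ((520.0159301757812, -348.6343078613281), 19.892637252807617)
500 0.09278212661981289 ((503.1750183105469, -186.77093505859375), 16.616718292236328)
295 0.08678682312215091 ((511.4548034667969, -269.6046142578125), 13.692022323608398)
249 0.0826632893568085 ((495.4710388183594, -105.15800476074219), 11.143619537353516)
```

View pics/w6.png

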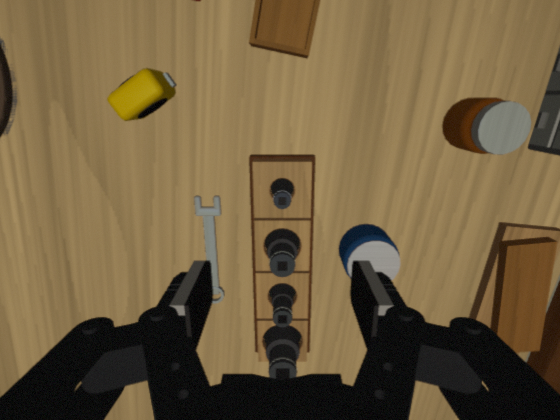

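All four sockets stand upright in their pockets, at pixels (282,190), (282,245), (282,297) and (282,345). The jar and tin are undisturbed.

```bash
python3 -c "
from plant import order;print(order.hand_in())"
```

```text
the job is handed in; nothing more can be done
None
```

The job is handed in: the last wrist-camera check showed all four sockets standing upright, each within about 3 mm of its own pocket's centre, with the jar and tin still standing; the hand-in itself returned no verdict.

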